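Show the solder-paste jar to the bench scanner

TASK

Check in the green solder-paste jar: pick it up and stand it upright in the middle of the yellow pad of the bench scanner, turned so that its white label squarely faces the red scanner window. Set it down rather than dropping it, let go, and leave the orange and the blue jar where they stand.

Things in the scene. Friction and masses are not known exactly. Their poses are not given: they have to be found in the camera images.
- paste_jar: The jar to scan: loose rigid upright cylinder, 48 mm across, 64 mm tall, about 0.2 kg, green with a black lid (top 18 mm, same diameter). White label with bar code on about 75 deg of its side; a 10 mm white strip runs from the label up over the lid to its centre, so from above it points to the label side. Origin: centre of underside; z up; +x from the axis out through the label's middle.
- scanner: Fixed bench scanner: white plate 215 x 120 x 6 mm with a grey housing at one end (60 mm deep, 100 wide, 78 above the plate) whose red window looks along the plate over a flat yellow round pad 68 mm across. Origin: on the plate's top, at the foot of the window's middle; z up; +x out of the window; pad centre 100 mm along +x at that level. Housing on the -x side; plate ends at x = 150 mm.
- flux_jar: A loose upright jar of the same shape and size as the green one (48 mm across, 64 mm tall, about 0.2 kg), orange with a black lid and the same white label and strip; a bystander. Origin: centre of its underside.
- epoxy_jar: A loose upright jar of the same shape and size as the green one (48 mm across, 64 mm tall, about 0.2 kg), blue with a black lid and the same white label and strip; a bystander. Origin: centre of its underside.
There are look-alikes about, which are no part of the job. What is shaped like the scanner but turquoise is not meant. What is shaped like the paste_jar but purple is not meant.

How it is judged:
At the end, for the whole second after the job is handed in: Green jar at rest, upright (6 deg) on the plate, released, its axis within 15 mm of the pad's centre along and across the plate, label towards the window, within 15 deg of opposite to the scanner's +x; orange and blue jars upright within 20 mm of their starts (x of paste_jar in the frame of scanner between 0.085 and 0.115 m and y of paste_jar in the frame of scanner between -0.015 and 0.015 m and z of paste_jar in the frame of scanner between -0.004 and 0.004 m and angle between each of paste_jar, flux_jar, epoxy_jar's own z axis and vertical below 0.1 rad and angle between the x axis of paste_jar and the x axis of scanner, either way round below 0.262 rad and x of scanner in the frame of paste_jar above 0.05 m and linear speed of paste_jar below 0.02 m/s and angular speed of paste_jar below 0.1 rad/s and distance of each of flux_jar, epoxy_jar from where it was at the start of the episode below 0.02 m); the robot touches nothing.
It fails at once if the orange or the blue jar is moved more than 20 mm or tipped (distance of any of flux_jar, epoxy_jar from where it was at the start of the episode above 0.02 m or angle between any of flux_jar, epoxy_jar's own z axis and vertical above 0.35 rad).
It fails at once if the green jar is tipped over by more than 45 degrees (angle between paste_jar's own z axis and vertical above 0.785 rad).
It fails at once if the green jar is dropped (falls free, faster than 0.6 m/s, as from some 20 mm) (contact force between the fingers and paste_jar below 0.2 N and linear speed of paste_jar above 0.6 m/s).
It also fails if it takes over 32 s, if anything falls off the work surface, if the arm or the gripper's body presses on something with over 40 N, if the wrist force passes 120 N, or if a joint passes its speed limit or range.

ROBOT

A 6-joint arm with a two-finger parallel gripper is mounted at the origin on the work surface. World frame = base frame: x ahead of the robot, y to its left, z up, the work surface at z = 0. Lengths are in m, angles in rad, forces in N, time in s.
With the tool pointing down it reaches from about 0.3 to 0.875 m from the base axis. Payload 6.4 kg.
Tool frame: the origin (TCP) lies at the centre of the arm's flange, where the gripper is bolted on; the fingertips stand 173 mm ahead of it and the grasp point (between the pads) lies 155 mm ahead of it; z points along the fingers, x is the direction in which the jaws open and shut, and the axes are right-handed (so a half turn about z gives the same grasp; the last joint's range is limited). The gripper opens to 85 mm and grips with 20 to 120 N. Pads are 22 mm wide; open, the fingers measure 114 mm over their backs; the gripper's body (76 mm by 85 mm) begins 54 mm behind the grasp point. The pads swing forward as they close: fully open they stand 13 mm farther back than shut.
Start: joints at [1.141, 0.181, 1.607, -0, 1.354, -0.206], TCP at [0.128, 0.561, 0.405] pointing down, gripper open.
Joint ranges: [-2.99, 2.99], [-0.89, 2.07], [0.3, 2.58], [-1.14, 4.28], [0, 2.63], [-3.12, 3.12]. Speed limits (rad/s): [2.57, 2.57, 3.01, 3.14, 3.14, 3.14].

INTERFACE

Orientations are given as a unit quaternion [w, x, y, z].
In Python, from bench import ctrl gives the robot as it stands. The module is installed in compiled form; this text tells all that it offers.
- The arm moves only by the tool move_arm, never from a script. Its argument "moves" is a list of rows, each an object of numbers: "gripper": the opening in per cent of the stroke, from 0 (shut) to 100 (fully open); "x", "y", "z": the shift along the tool's x, y, z in cm; "roll": the turn about the tool's z in degrees. In form: [{"gripper": .., "x": .., "y": .., "z": .., "roll": ..}, ...]. A call has 1 to 5 rows; each row shifts and turns the commanded pose from where the row before left it, along the tool's axes as they then stand; what a row does not reach is not made up. A row lasts 1/8 s, in which the tool goes at most 62.5 mm and 10.7 degrees, less where a joint would pass 70% of its speed; a pose out of reach is approached as far as the arm can. A call is refused whole if a number of a shift passes 6.25 or a number of a turn 10.7, either way. A call with a gripper value outside its range is refused whole. The fingers move at their own pace and stop on an object; the grip force is fixed at half the most. Time passes only in rows, so rows that do not move let the fingers close. It gives the time, the measured TCP pose, the force and the opening at its end, in the units of the state.
- ctrl.get_obs(): the state, without advancing time (a new reading comes with each control period).
- ctrl.camera(name): name is "scene" or "side" or "wrist"; returns a dict with "img" (384x512x3 uint8, red, green, blue), "fx", "fy", "cx", "cy" (pixels), "D" ([k1, k2, p1, p2, k3] as OpenCV has them; the pictures are not rectified), "world_from_camera" (4x4, takes a point from camera to world coordinates); the wrist camera has in their place "tool_from_camera" (4x4, takes a point from camera to tool coordinates, whose origin is the TCP and whose axes are the tool frame's). Camera axes: x right, y up, looking along -z (the intrinsics and any distortion apply to the point x, -y, -z); pixel columns grow to the right and rows downward; lengths in m; the calibration is good to about 2 mm. A picture is of the moment at which its call begins: read the wrist's pose just before it. There is no depth.
- ctrl.hand_in(): hands the job in, once; it reports no verdict.
The state is a dict: "time_s": time; "q": joint angles; "dq": joint speeds; "joint_efforts": joint torques, N m; "eef_pos": TCP position; "eef_rot": TCP orientation; "wrist_force": force on the tool from outside, world axes, zero at the start; "torque": the same for the moment, N m; "opening": opening from 0.0 (shut) to 1.0 (fully open).
Only numpy, scipy, OpenCV 4.12 (cv2) and the standard library are available. Lean on these libraries where they do the work, as an engineer would, in place of code of your own. Each camera call takes 0.05 s, during which the arm holds its last target. There are 200 camera calls.

## Working session

There is one attempt and no reset: what is moved stays moved. The work goes in short steps, Python scripts to look and compute and a tool call to move; the robot and the scene stay as the last step left them, time stands still between calls to the robot, and variables do not carry over. Pictures are saved under pics/ and viewed, about 8 in all and at most 12, crops included, and the job is handed in when it is done.

Besides the shell and the picture viewer there is one more tool, called after "Emit:" as a command line: name --argument value ..., lists and objects as JSON in quotes. move_arm: Moves the arm, as the interface text tells. Its arguments: {"type":"object","properties":{"moves":{"type":"array","items":{"type":"object","properties":{"gripper":{"type":"number"},"x":{"type":"number"},"y":{"type":"number"},"z":{"type":"number"},"roll":{"type":"number"}}}}},"required":["moves"]}

```bash
mkdir -p pics; cat > h.py <<'E'
import numpy as np, cv2
from scipy.spatial.transform import Rotation as R
from bench import ctrl
def cam(name):
    o=ctrl.get_obs(); c=ctrl.camera(name)
    if name=="wrist":
        T=np.eye(4); q=o["eef_rot"]; T[:3,:3]=R.from_quat([q[1],q[2],q[3],q[0]]).as_matrix(); T[:3,3]=o["eef_pos"]
        c["T"]=T@np.array(c["tool_from_camera"])
    else: c["T"]=np.array(c["world_from_camera"])
    c["K"]=np.array([[c["fx"],0,c["cx"]],[0,c["fy"],c["cy"]],[0,0,1.]])
    return c
def ray(c,px,z):
    p=cv2.undistortPoints(np.array(px,float).reshape(-1,1,2),c["K"],np.array(c["D"],float)).reshape(-1,2)
    d=np.c_[p[:,0],-p[:,1],-np.ones(len(p))]@c["T"][:3,:3].T; o=c["T"][:3,3]
    return o+d*((z-o[2])/d[:,2])[:,None]
def save(n,im): cv2.imwrite("pics/"+n+".png",im[:,:,::-1])
E
python3 - <<'E'
from h import *
ims=[]
for n in ("scene","side","wrist"):
    c=cam(n); print(n,c["T"].round(3).tolist(),c["fx"],c["D"]); save(n,c["img"]); 
o=ctrl.get_obs(); print(o["time_s"],o["eef_pos"],o["eef_rot"])
E
```

```text
scene [[-0.712, -0.569, 0.412, 0.969], [0.702, -0.585, 0.406, 0.441], [0.01, 0.578, 0.816, 0.95], [0.0, 0.0, 0.0, 1.0]] 474.4542653241296 [-0.17749994  0.          0.          0.          0.        ]
side [[-0.954, 0.173, -0.247, 0.336], [-0.301, -0.502, 0.811, 0.611], [0.017, 0.847, 0.531, 0.457], [0.0, 0.0, 0.0, 1.0]] 383.91135755446413 [-0.10732505  0.          0.          0.          0.        ]
wrist [[0.221, -0.931, -0.291, 0.053], [0.975, 0.211, 0.066, 0.577], [-0.0, -0.298, 0.954, 0.373], [0.0, 0.0, 0.0, 1.0]] 344.1823541173269 [-0.04715364  0.          0.          0.          0.        ]
0.15 [0.12753226 0.56047735 0.40397834] [ 3.18755789e-04  7.81652433e-01  6.23713868e-01 -6.19703241e-04]
```

View pics/scene.png

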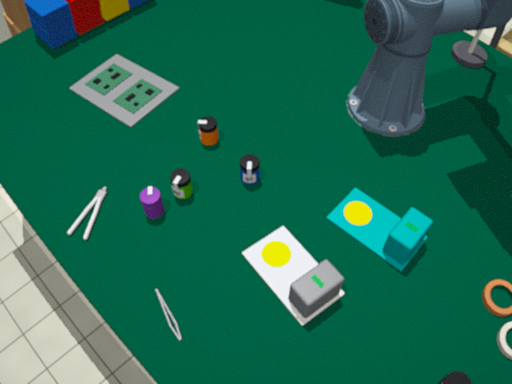

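View pics/side.png

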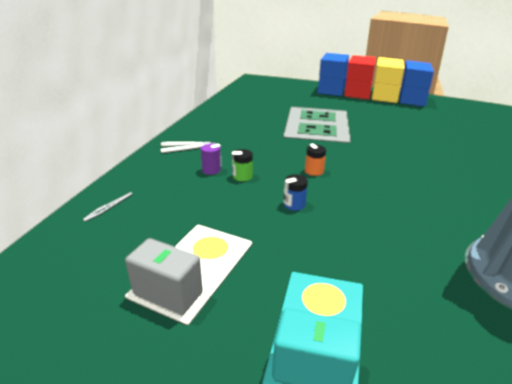

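Candidates for the jar in the scene image are green (181,184, black lid, the target), purple (152,202, a look-alike), orange (208,131) and blue (250,170). For the scanner they are the white/grey one (pad 277,254, the target) and the turquoise one (358,213, a look-alike). Next I measure them and check the choice in a close crop.

```bash
python3 - <<'E'
from h import *
c=cam("scene"); im=c["img"]; hsv=cv2.cvtColor(im,cv2.COLOR_RGB2HSV)
def blob(c,lo,hi,box):
    h=cv2.cvtColor(c["img"],cv2.COLOR_RGB2HSV); m=cv2.inRange(h,lo,hi); k=np.zeros_like(m); x0,y0,x1,y1=box; k[y0:y1,x0:x1]=m[y0:y1,x0:x1]
    n,l,s,ce=cv2.connectedComponentsWithStats(k); i=1+np.argmax(s[1:,4]); return ce[i],s[i],(l==i)
for nm,pb,hb in (("scene",(250,230,300,275),(285,255,350,325)),("side",(185,230,240,265),(120,235,205,315))):
    c=cam(nm); p,s,_=blob(c,(22,150,120),(35,255,255),pb); print(nm,"pad",p,s,ray(c,[p],.006).round(4))
    p,s,_=blob(c,(40,120,80),(75,255,255),hb); print("mark",p,s,ray(c,[p],.084).round(4))
c=cam("scene")
big=cv2.resize(c["img"][110:225,130:270],None,fx=5,fy=5,interpolation=cv2.INTER_CUBIC); save("crop",big)
print(ray(c,[[181,177],[250,162],[208,124],[151,190]],.064).round(3))
E
```

```text
scene pad [275.82695811 253.61384335] [262 242  29  24 549] [[0.5754 0.1116 0.006 ]]
mark [317.31666667 280.51666667] [312 275  12  12  60] [[0.5924 0.2401 0.084 ]]Traceback (most recent call last):
  File "<stdin>", line 7, in <module>
  File "<stdin>", line 5, in blob
    return _wrapfunc(a, 'argmax', axis=axis, out=out, **kwds)
    return bound(*args, **kwds)
ValueError: attempt to get argmax of an empty sequence
```

View pics/wrist.png

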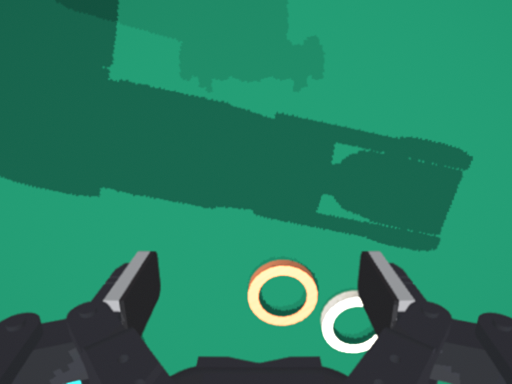

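```bash
cat >> h.py <<'E'
def blob(c,lo,hi,box):
    h=cv2.cvtColor(c["img"],cv2.COLOR_RGB2HSV); m=cv2.inRange(h,lo,hi); k=np.zeros_like(m); x0,y0,x1,y1=box; k[y0:y1,x0:x1]=m[y0:y1,x0:x1]
    n,l,s,ce=cv2.connectedComponentsWithStats(k)
    if n<2: return None
    i=1+np.argmax(s[1:,4]); return ce[i],s[i],l==i
E
python3 - <<'E'
from h import *
c=cam("side")
p,s,_=blob(c,(18,80,100),(35,255,255),(185,230,240,265)); print("pad",p,s,ray(c,[p],.006).round(4))
p,s,_=blob(c,(40,120,80),(75,255,255),(140,240,190,275)); print("mark",p,s,ray(c,[p],.084).round(4))
print("side lids",ray(c,[[243,157],[296,183],[316,151],[211,150]],.064).round(3).tolist())
s=cam("scene")
print("scene lids",ray(s,[[181,177],[250,162],[208,124],[151,190]],.064).round(3).tolist())
a=cv2.resize(s["img"][110:225,130:270],None,fx=5,fy=5,interpolation=cv2.INTER_CUBIC)
save("crop",a)
E
```

```text
pad [210.03490401 247.43630017] [193 237  35  21 573] [[0.5752 0.1124 0.006 ]]
mark [161.90540541 256.04054054] [155 251  15  11  74] [[0.5931 0.2404 0.084 ]]
side lids [[0.603, -0.151, 0.064], [0.46, -0.072, 0.064], [0.448, -0.242, 0.064], [0.689, -0.162, 0.064]]
scene lids [[0.614, -0.167, 0.064], [0.465, -0.086, 0.064], [0.454, -0.253, 0.064], [0.688, -0.187, 0.064]]
```

View pics/crop.png

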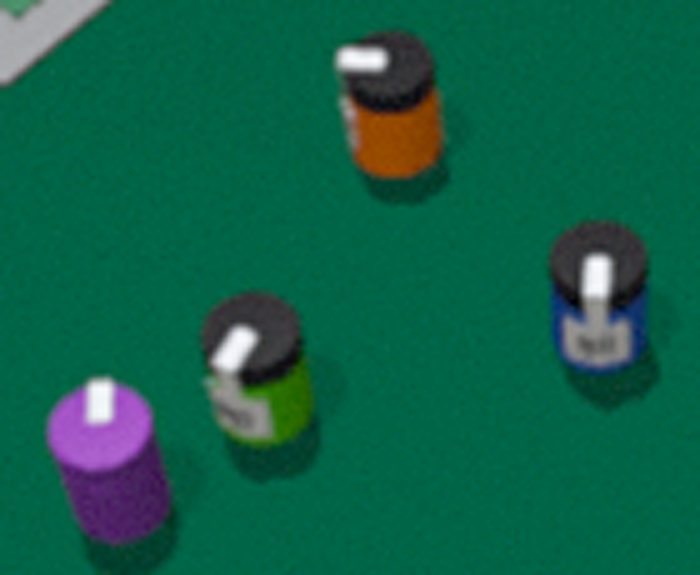

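The crop confirms the choice: the green jar has a black lid and a label, and the purple look-alike is fully purple. The strip on the green lid runs from about (180,176) to (175,184) in the full image. The two views agree on the pad to 1 mm. The pad-to-housing-mark distance is 130 mm, as it should be. Now I move above the jar.

Emit:
move_arm --moves '[{"gripper": 100,"x": -3,"y": 3.1,"z": 0,"roll": 0},{"gripper": 100,"x": -3,"y": 3.1,"z": 0,"roll": 0},{"gripper": 100,"x": -3,"y": 3.1,"z": 0,"roll": 0},{"gripper": 100,"x": -3,"y": 3.1,"z": 0,"roll": 0},{"gripper": 100,"x": -3,"y": 3.1,"z": 0,"roll": 0}]'

```text
time_s: 1.02
eef_pos: [0.246, 0.3788, 0.4049]
eef_rot: [0.0, 0.782, 0.624, 0.0]
wrist_force: [0.8, -0.0, 0.3]
opening: 1.001
```

Emit:
move_arm --moves '[{"gripper": 100,"x": -3,"y": 3.1,"z": 0,"roll": 0},{"gripper": 100,"x": -3,"y": 3.1,"z": 0,"roll": 0},{"gripper": 100,"x": -3,"y": 3.1,"z": 0,"roll": 0},{"gripper": 100,"x": -3,"y": 3.1,"z": 0,"roll": 0},{"gripper": 100,"x": -3,"y": 3.1,"z": 0,"roll": 0}]'

```text
time_s: 1.65
eef_pos: [0.3638, 0.1981, 0.405]
eef_rot: [0.0, 0.782, 0.624, 0.0]
wrist_force: [0.4, 0.5, -1.2]
opening: 1.0
```

Emit:
move_arm --moves '[{"gripper": 100,"x": -3,"y": 3.1,"z": 0,"roll": 0},{"gripper": 100,"x": -3,"y": 3.1,"z": 0,"roll": 0},{"gripper": 100,"x": -3,"y": 3.1,"z": 0,"roll": 0},{"gripper": 100,"x": -3,"y": 3.1,"z": 0,"roll": 0},{"gripper": 100,"x": -3,"y": 3.1,"z": 0,"roll": 0}]'

```text
time_s: 2.28
eef_pos: [0.4818, 0.0173, 0.4049]
eef_rot: [0.0, 0.782, 0.624, 0.0]
wrist_force: [0.2, 0.3, 0.9]
opening: 0.998
```

Emit:
move_arm --moves '[{"gripper": 100,"x": -3,"y": 3.1,"z": 0,"roll": 0},{"gripper": 100,"x": -3,"y": 3.1,"z": 0,"roll": 0},{"gripper": 100,"x": -3,"y": 3.1,"z": 0,"roll": 0},{"gripper": 100,"x": -2.5,"y": 3,"z": 0,"roll": 0},{"gripper": 100,"x": 0,"y": 0,"z": 0,"roll": 0}]'

```text
time_s: 2.9
eef_pos: [0.5764, -0.1229, 0.4043]
eef_rot: [0.0, 0.782, 0.623, -0.0]
wrist_force: [-0.4, -0.1, 0.3]
opening: 1.001
```

```bash
python3 - <<'E'
from h import *
c=cam("wrist"); save("w2",c["img"])
o=ctrl.get_obs(); print(o["time_s"],o["eef_pos"],o["eef_rot"],o["q"])
E
```

```text
2.95 [ 0.57569371 -0.12155973  0.40418027] [-4.79304230e-04  7.82127080e-01  6.23118746e-01 -1.71205587e-04] [-4.09704262e-01  2.10982155e-01  1.57255327e+00  1.50748246e-04
  1.35906443e+00 -1.75518406e+00]
```

View pics/w2.png

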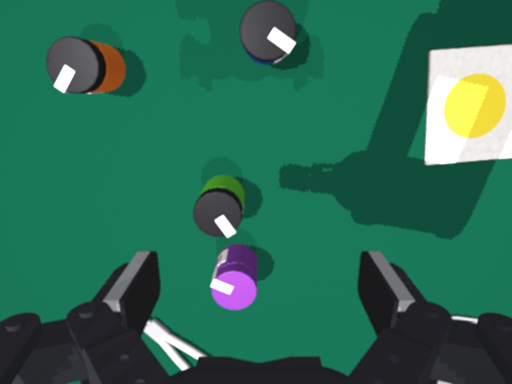

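Wrist image: green lid at about (218,211) with its strip pointing to (233,236). Purple is below it at (234,290), blue at (268,30) and orange at (77,65).

```bash
cat > m.py <<'E'
from h import *
import sys
def lid(c,box,z):
    x0,y0,x1,y1=box; h=cv2.cvtColor(c["img"],cv2.COLOR_RGB2HSV)
    m=((h[...,1]<90)).astype(np.uint8); k=np.zeros_like(m); k[y0:y1,x0:x1]=m[y0:y1,x0:x1]
    cs,_=cv2.findContours(k,cv2.RETR_EXTERNAL,cv2.CHAIN_APPROX_NONE); ct=max(cs,key=cv2.contourArea)
    hull=ray(c,ct.reshape(-1,2),z)[:,:2].astype(np.float32)
    st=((h[...,1]<60)&(h[...,2]>150)).astype(np.uint8); s=np.zeros_like(st); s[y0:y1,x0:x1]=st[y0:y1,x0:x1]
    ys,xs=np.nonzero(s); w=ray(c,np.c_[xs,ys],z)[:,:2]
    ctr=w.mean(0); e=np.linalg.svd(w-ctr)[2][0]
    return hull,w,ctr,e,(xs.mean(),ys.mean())
E
python3 - <<'E'
from m import *
c=cam("wrist"); box=(190,175,248,242)
H,w,ctr,e,p=lid(c,box,.064)
(cx,cy),r=cv2.minEnclosingCircle(H); print("circ",cx,cy,r, "ellipse",cv2.fitEllipse(H))
print("strip",p,ctr,e,np.degrees(np.arctan2(*(ctr-[cx,cy])[::-1])),np.degrees(np.arctan2(e[1],e[0])),(w-ctr)@e.T.min() if 0 else np.ptp((w-ctr)@e))
crop=cv2.resize(c["img"][175:245,185:255],None,fx=7,fy=7,interpolation=cv2.INTER_CUBIC)
save("w3",crop)
E
```

```text
circ 0.6120684146881104 -0.16983328759670258 0.026114707812666893 ellipse ((0.6108705401420593, -0.1712716817855835), (0.046231918036937714, 0.050020504742860794), 74.8868637084961)
strip (np.float64(223.35897435897436), np.float64(227.46153846153845)) [ 0.62528044 -0.16812772] [0.93868546 0.34477472] 7.355744730041941 20.16804430478961 0.023587753852986136
```

View pics/w3.png

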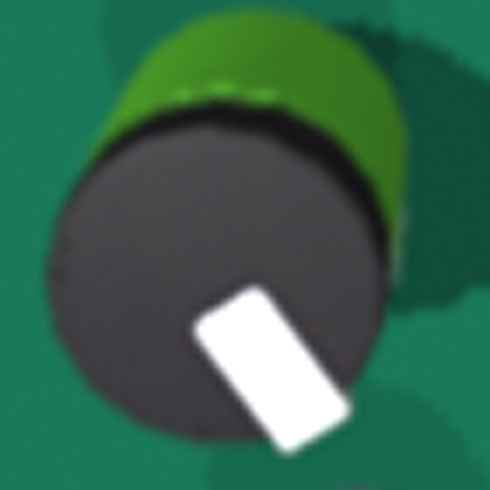

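```bash
python3 - <<'E'
from h import *
c=cam("wrist")
P=ray(c,[[216,215.3],[217.1,219],[230.6,236.7],[192,215],[240,215],[215.5,192.8],[216,238]],.064)[:,:2]; print(P.round(4))
d=P[2]-P[1]; print("yaw",np.degrees(np.arctan2(d[1],d[0])),np.linalg.norm(d),"dia",np.linalg.norm(P[4]-P[3]),np.linalg.norm(P[6]-P[5]))
d=P[2]-P[0]; print("yaw from centre",np.degrees(np.arctan2(d[1],d[0])))
g=blob(c,(40,100,60),(58,255,255),(185,165,255,245)); print(g[1])
o=ctrl.get_obs(); T=R.from_quat(np.roll(o["eef_rot"],-1)).as_matrix(); v=np.r_[P[0]-o["eef_pos"][:2],0]; print("tool shift cm",T.T@v*100,o["eef_pos"])
s=np.array([.5753,.112])-[.5928,.24025]; print("scanner x yaw",np.degrees(np.arctan2(s[1],s[0])))
E
```

```text
[[ 0.611  -0.1708]
 [ 0.6149 -0.1708]
 [ 0.636  -0.1627]
 [ 0.6055 -0.1934]
 [ 0.6158 -0.1482]
 [ 0.5888 -0.1654]
 [ 0.6342 -0.177 ]]
yaw 21.07730561909762 0.022589491601527338 dia 0.04633063017160487 0.04680031058316162
yaw from centre 18.07811159158057
[198 177  44  33 542]
tool shift cm [-4.1508432   4.6191379  -0.00629062] [ 0.57513405 -0.12010818  0.40441377]
scanner x yaw -97.77014999366615
```

The lid is at (0.611, -0.171) and comes out at about 47 mm against the true 48. The label yaw is about 20°, and it has to become 82°, so the roll is about -62°. Now I grasp.

Emit:
move_arm --moves '[{"gripper": 100,"x": -2,"y": 2.3,"z": 0},{"gripper": 100,"x": -2.1,"y": 2.3,"z": 0},{"gripper": 100,"z": 3},{"gripper": 100,"z": 3},{"gripper": 100,"z": 3}]'

```text
validation failed for argument at $.mo...
```

Emit:
move_arm --moves '[{"gripper": 100,"z": 3},{"gripper": 100,"z": 3},{"gripper": 100,"z": 3},{"gripper": 100,"z": 2.9},{"gripper": 100}]'

```text
validation failed for argument at $.mo...
```

Emit:
move_arm --moves '[{"gripper": 100},{"gripper": 40},{"gripper": 40},{"gripper": 40},{"gripper": 40}]'

```text
validation failed for argument at $.mo...
```

All five fields are needed in each row.

Emit:
move_arm --moves '[{"gripper": 100,"x": -2,"y": 2.3,"z": 0,"roll": 0},{"gripper": 100,"x": -2.1,"y": 2.3,"z": 0,"roll": 0},{"gripper": 100,"x": 0,"y": 0,"z": 3,"roll": 0},{"gripper": 100,"x": 0,"y": 0,"z": 3,"roll": 0},{"gripper": 100,"x": 0,"y": 0,"z": 3,"roll": 0}]'

```text
time_s: 3.68
eef_pos: [0.6109, -0.1695, 0.3142]
eef_rot: [0.0, 0.781, 0.624, 0.0]
wrist_force: [-0.1, -0.2, -1.1]
opening: 1.002
```

Emit:
move_arm --moves '[{"gripper": 100,"x": 0,"y": 0,"z": 3,"roll": 0},{"gripper": 100,"x": 0,"y": 0,"z": 3,"roll": 0},{"gripper": 100,"x": 0,"y": 0,"z": 3,"roll": 0},{"gripper": 100,"x": 0,"y": 0,"z": 2.9,"roll": 0},{"gripper": 100,"x": 0,"y": 0,"z": 0,"roll": 0}]'

```text
time_s: 4.3
eef_pos: [0.6098, -0.1691, 0.1935]
eef_rot: [-0.003, 0.781, 0.624, -0.001]
wrist_force: [-0.2, 0.4, 0.3]
opening: 0.999
```

Emit:
move_arm --moves '[{"gripper": 100,"x": 0,"y": 0,"z": 0,"roll": 0},{"gripper": 40,"x": 0,"y": 0,"z": 0,"roll": 0},{"gripper": 40,"x": 0,"y": 0,"z": 0,"roll": 0},{"gripper": 40,"x": 0,"y": 0,"z": 0,"roll": 0},{"gripper": 40,"x": 0,"y": 0,"z": 0,"roll": 0}]'

```text
time_s: 4.92
eef_pos: [0.6119, -0.1713, 0.1972]
eef_rot: [0.001, 0.782, 0.624, 0.001]
wrist_force: [-0.6, 0.5, 6.5]
opening: 0.55
```

Emit:
move_arm --moves '[{"gripper": 40,"x": 0,"y": 0,"z": 0,"roll": 0},{"gripper": 40,"x": 0,"y": 0,"z": 0,"roll": 0},{"gripper": 40,"x": 0,"y": 0,"z": 0,"roll": 0}]'

```text
time_s: 5.3
eef_pos: [0.612, -0.1713, 0.1972]
eef_rot: [0.001, 0.782, 0.624, 0.001]
wrist_force: [-0.6, -0.6, 7.1]
opening: 0.549
```

Gripped: opening 0.55 is 47 mm. Now I lift and carry.

Emit:
move_arm --moves '[{"gripper": 40,"x": 0,"y": 0,"z": -1,"roll": 0},{"gripper": 40,"x": 0,"y": 0,"z": -3,"roll": 0},{"gripper": 40,"x": 0,"y": 0,"z": -3,"roll": 0},{"gripper": 40,"x": 0,"y": 0,"z": -3,"roll": 0},{"gripper": 40,"x": 0,"y": 0,"z": 0,"roll": 0}]'

```text
time_s: 5.92
eef_pos: [0.6122, -0.1713, 0.2987]
eef_rot: [0.002, 0.782, 0.624, 0.001]
wrist_force: [0.4, -0.6, -2.5]
opening: 0.548
```

Emit:
move_arm --moves '[{"gripper": 40,"x": 3,"y": -1.1,"z": 0,"roll": 0},{"gripper": 40,"x": 3,"y": -1.1,"z": 0,"roll": 0},{"gripper": 40,"x": 3,"y": -1.1,"z": 0,"roll": 0},{"gripper": 40,"x": 3,"y": -1.1,"z": 0,"roll": 0},{"gripper": 40,"x": 3,"y": -1.1,"z": 0,"roll": 0}]'

```text
time_s: 6.55
eef_pos: [0.59, -0.0113, 0.2937]
eef_rot: [-0.001, 0.782, 0.624, -0.001]
wrist_force: [0.2, -0.1, -1.7]
opening: 0.547
```

Emit:
move_arm --moves '[{"gripper": 40,"x": 3,"y": -1.1,"z": 0,"roll": 0},{"gripper": 40,"x": 3,"y": -1.1,"z": 0,"roll": 0},{"gripper": 40,"x": 3,"y": -1.1,"z": 0,"roll": 0},{"gripper": 40,"x": 2.8,"y": -1.1,"z": 0,"roll": 0},{"gripper": 40,"x": 0,"y": 0,"z": 0,"roll": -7}]'

```text
time_s: 7.18
eef_pos: [0.5729, 0.1145, 0.2936]
eef_rot: [-0.001, 0.74, 0.672, -0.001]
wrist_force: [-0.3, 0.0, -2.6]
opening: 0.549
```

Emit:
move_arm --moves '[{"gripper": 40,"x": 0,"y": 0,"z": 0,"roll": -8},{"gripper": 40,"x": 0,"y": 0,"z": 0,"roll": -8},{"gripper": 40,"x": 0,"y": 0,"z": 0,"roll": -8},{"gripper": 40,"x": 0,"y": 0,"z": 0,"roll": -8},{"gripper": 40,"x": 0,"y": 0,"z": 0,"roll": -8}]'

```text
time_s: 7.8
eef_pos: [0.5735, 0.1123, 0.2936]
eef_rot: [-0.001, 0.466, 0.885, -0.001]
wrist_force: [-0.5, 0.3, -1.2]
opening: 0.55
```

Emit:
move_arm --moves '[{"gripper": 40,"x": 0,"y": 0,"z": 0,"roll": -8},{"gripper": 40,"x": 0,"y": 0,"z": 0,"roll": -7},{"gripper": 40,"x": 0,"y": 0,"z": 0,"roll": 0},{"gripper": 40,"x": 0,"y": 0,"z": 0,"roll": 0}]'

```text
time_s: 8.3
eef_pos: [0.5739, 0.1123, 0.2947]
eef_rot: [-0.001, 0.35, 0.937, -0.0]
wrist_force: [-0.4, -0.6, -1.5]
opening: 0.548
```

```bash
python3 - <<'E'
from h import *
o=ctrl.get_obs(); print(o["time_s"],o["eef_pos"],o["eef_rot"],o["opening"])
c=cam("wrist"); a=cam("side")
T=R.from_quat(np.roll(o["eef_rot"],-1)).as_matrix(); v=np.r_[np.array([.5753,.112])-o["eef_pos"][:2],0]; print("tool shift to pad cm",T.T@v*100)
save("w4",np.hstack([c["img"][100:384,100:412],a["img"][100:384,60:320]]))
E
```

```text
8.3 [0.57389329 0.11234273 0.29469174] [-7.53318022e-04  3.49885296e-01  9.36792207e-01 -2.69483373e-04] 0.5475676797197424
tool shift to pad cm [-0.1286963   0.06633316 -0.00022583]
```

View pics/w4.png

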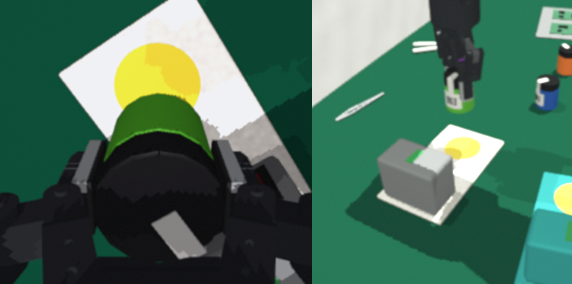

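```bash
python3 - <<'E'
from h import *
c=cam("wrist"); o=ctrl.get_obs(); z=o["eef_pos"][2]-.1972+.064
P=ray(c,[[263.5,317],[292.5,352.5],[275,311],[305,347],[252,323],[280,358]],z)[:,:2]
for i in (0,2,4):
    d=P[i+1]-P[i]; print(P[i].round(4),np.degrees(np.arctan2(d[1],d[0])),np.linalg.norm(d))
E
```

```text
[0.5746 0.1152] 83.4032603112872 0.019155804342304596
[0.5699 0.116 ] 84.5456492639879 0.01944467426904923
[0.5793 0.1145] 82.22275440194825 0.018875993173184728
```

The label yaw is 83° against the wanted 82°, and the jar is centred over the pad. It has 9.15 cm to go down.

Emit:
move_arm --moves '[{"gripper": 40,"x": -0.1,"y": 0,"z": 2.5,"roll": 0},{"gripper": 40,"x": 0,"y": 0,"z": 2.5,"roll": 0},{"gripper": 40,"x": 0,"y": 0,"z": 2.5,"roll": 0},{"gripper": 40,"x": 0,"y": 0,"z": 1,"roll": 0},{"gripper": 40,"x": 0,"y": 0,"z": 0,"roll": 0}]'

```text
time_s: 9.07
eef_pos: [0.5748, 0.1117, 0.2102]
eef_rot: [-0.001, 0.349, 0.937, -0.0]
wrist_force: [-0.9, 0.3, -1.8]
opening: 0.551
```

Emit:
move_arm --moves '[{"gripper": 40,"x": 0,"y": 0,"z": 0.2,"roll": 0},{"gripper": 40,"x": 0,"y": 0,"z": 0.2,"roll": 0},{"gripper": 40,"x": 0,"y": 0,"z": 0,"roll": 0}]'

```text
time_s: 9.45
eef_pos: [0.5751, 0.1117, 0.2071]
eef_rot: [0.0, 0.349, 0.937, 0.0]
wrist_force: [-0.7, -0.3, -2.1]
opening: 0.546
```

Emit:
move_arm --moves '[{"gripper": 40,"x": 0,"y": 0,"z": 0.2,"roll": 0},{"gripper": 40,"x": 0,"y": 0,"z": 0.1,"roll": 0},{"gripper": 40,"x": 0,"y": 0,"z": 0,"roll": 0}]'

```text
time_s: 9.82
eef_pos: [0.5749, 0.1117, 0.2035]
eef_rot: [-0.0, 0.349, 0.937, -0.0]
wrist_force: [-0.1, -0.1, -1.6]
opening: 0.547
```

Emit:
move_arm --moves '[{"gripper": 40,"x": 0,"y": 0,"z": 0.1,"roll": 0},{"gripper": 40,"x": 0,"y": 0,"z": 0.1,"roll": 0},{"gripper": 40,"x": 0,"y": 0,"z": 0,"roll": 0}]'

```text
time_s: 10.2
eef_pos: [0.5751, 0.1117, 0.2032]
eef_rot: [-0.0, 0.349, 0.937, -0.0]
wrist_force: [-6.6, -0.1, 11.1]
opening: 0.555
```

Contact at the expected height, with 11 N. Now I release, retreat and verify.

Emit:
move_arm --moves '[{"gripper": 60,"x": 0,"y": 0,"z": 0,"roll": 0},{"gripper": 75,"x": 0,"y": 0,"z": 0,"roll": 0},{"gripper": 100,"x": 0,"y": 0,"z": 0,"roll": 0},{"gripper": 100,"x": 0,"y": 0,"z": 0,"roll": 0},{"gripper": 100,"x": 0,"y": 0,"z": 0,"roll": 0}]'

```text
time_s: 10.82
eef_pos: [0.575, 0.1117, 0.2016]
eef_rot: [-0.0, 0.349, 0.937, -0.0]
wrist_force: [0.1, -0.8, 0.6]
opening: 1.001
```

Emit:
move_arm --moves '[{"gripper": 100,"x": 0,"y": 0,"z": 0,"roll": 0},{"gripper": 100,"x": 0,"y": 0,"z": -1,"roll": 0},{"gripper": 100,"x": 0,"y": 0,"z": -3,"roll": 0},{"gripper": 100,"x": 0,"y": 0,"z": -4,"roll": 0},{"gripper": 100,"x": 0,"y": 0,"z": -5,"roll": 0}]'

```text
time_s: 11.45
eef_pos: [0.5746, 0.1117, 0.3328]
eef_rot: [-0.001, 0.349, 0.937, -0.0]
wrist_force: [0.9, 0.4, -0.9]
opening: 0.999
```

Emit:
move_arm --moves '[{"gripper": 100,"x": 0,"y": 0,"z": -4,"roll": 0},{"gripper": 100,"x": 0,"y": 0,"z": -3,"roll": 0},{"gripper": 100,"x": 0,"y": 0,"z": 0,"roll": 0},{"gripper": 100,"x": 0,"y": 0,"z": 0,"roll": 0},{"gripper": 100,"x": 0,"y": 0,"z": 0,"roll": 0}]'

```text
time_s: 12.08
eef_pos: [0.5745, 0.1117, 0.4]
eef_rot: [-0.001, 0.349, 0.937, -0.0]
wrist_force: [-0.1, -0.5, 0.2]
opening: 0.998
```

```bash
python3 - <<'E'
from h import *
o=ctrl.get_obs(); print(o["time_s"],o["eef_pos"],o["wrist_force"])
c=cam("wrist"); a=cam("side")
save("w5",np.hstack([c["img"][:,100:412],a["img"][:,60:340]]))
E
```

```text
12.075 [0.57454432 0.11171311 0.4000083 ] [-0.12361605 -0.54347033  0.21180786]
```

View pics/w5.png

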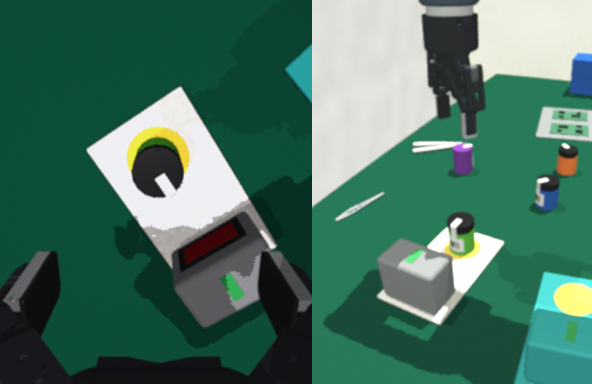

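The jar stands on the pad: lid at (258,171) in the full wrist frame, strip pointing to (270,194) towards the red window. In the side view (right half) it is upright, and the orange and blue jars stand where they were. One numeric check before the hand-in.

```bash
python3 - <<'E'
from h import *
c=cam("wrist"); P=ray(c,[[257,173],[260,179],[270,195]],.070)[:,:2]; m=ray(c,[[332,287]],.084)[0,:2]
d=P[2]-P[1]; print("lid",P[0],"label yaw",np.degrees(np.arctan2(d[1],d[0])),"mark",m)
ax=np.radians(-97.8); R2=np.array([[np.cos(ax),np.sin(ax)],[-np.sin(ax),np.cos(ax)]])
print("offset from pad in scanner axes", R2@(P[0]-[.5753,.112]))
a=cam("side"); p=blob(a,(95,150,40),(125,255,255),(270,160,325,220)); q=blob(a,(5,150,80),(15,255,255),(290,130,340,190)); print(p[0],q[0])
i=cv2.imread("pics/side.png")[:,:,::-1]; b={"img":np.ascontiguousarray(i)}
print(blob(b,(95,150,40),(125,255,255),(270,160,325,220))[0],blob(b,(5,150,80),(15,255,255),(290,130,340,190))[0])
ctrl.hand_in()
E
```

```text
lid [0.57610736 0.11173018] label yaw 80.31536523040953 mark [0.59304922 0.24126048]
offset from pad in scanner axes [0.00015775 0.00083651]
[297.88926174 199.93959732] [314.4169279  165.31347962]
[297.88926174 199.93959732] [314.36760125 165.25856698]
the job is handed in; nothing more can be done
```

I picked up the green jar, turned it about 62°, set it down on the yellow pad of the white/grey scanner, let go and backed the arm clear. The job is handed in at about 12 s of the 32 s allowed; the hand-in reports no verdict.

Last checks, from the wrist and side cameras:
- **Position:** the jar's axis is about 1 mm from the pad's centre, and it stands upright.
- **Label:** it faces the window, at a yaw of about 80° against the ideal 82°. The reading just before lowering was 83°.
- **Other jars:** the blue and orange jars have not moved; their positions in the side view match the starting picture to within 0.1 pixel.
- **Robot:** after retreating, the wrist force was below 1 N, so the arm touches nothing.

No check failed. The only differences were small: the first, rough jar position from the side view was 1 to 2 cm off the wrist view, so I used the wrist view. Setting down pressed with about 11 N just before release.

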